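# Third hand for refitting the knock box's bar

### The job

Put the loose bar back into the open knock box: lower it gently into the two white V-shaped cradles with its thin spigot towards the end wall that carries the rubber ring, then slide it slowly along until you feel it touch the ring, spigot through the hole. Press it against the ring with a steady push of about 10 N (a kilo's weight), never squeezing the ring flat, and keep holding it like that so that I can put the screw in from outside: finish still pressing, do not let go. Leave the portafilter, tamper, small pitcher and screwdriver where they are.

Things in the scene. Friction and masses are not known exactly. Their poses are not given: they have to be found in the camera images.
- bar_centre (a point): Middle of the loose knock bar, on its axis: a steel rod 18 mm thick, 156 mm long (78 mm either side of this point), with a black rubber sleeve round the middle, 76 mm long, eight flats, 32 mm across flats, to grip from above. y points along the rod to its spigot end. At the start it lies on the worktop, this point 16 mm up, z up, spigot end to the robot's left.
- knock_bar: The whole bar, 0.2 to 0.42 kg; origin and axes as bar_centre. At the spigot end a thinner spigot, 8 mm thick and 10 mm long, stands out of the flat rod end (the shoulder); the other end is plain.
- spigot_tip (a point): Tip of the bar's spigot, on the axis, 88 mm from the bar's middle along its y.
- knock_box: Open steel bin fixed to the worktop, 160 mm across (x) by 192 mm along (y) outside, 152 by 184 mm inside, rim 109 mm up with a black beading; origin in the middle of its underside. The bar belongs in it along y. The +y end wall holds the rubber ring and, outside, a round boss with the screw hole, 15 mm thick. Nothing but the cradles is under the seated bar for 50 mm.
- cradle_seat (a point): Where the bar's middle lies when first laid into the cradles: 82 mm above the worktop, 8 mm short (-y) of the box's middle; axes as the box. Here the bar has 6 mm to spare at its plain end and 4 mm between spigot tip and ring; it then slides 14 mm along +y until its shoulder touches the ring.
- ring_face (a point): Middle of the front face of the black rubber ring in the end wall, on the seated bar's line, 92 mm from cradle_seat along +y; y points into the wall; it moves with the ring. Ring 28 mm across, hole 12 mm, 8 mm proud of the wall. The two white nylon V cradles (90 degrees, centring the rod, edges 8 mm above its axis) take the bare rod at 154 to 142 mm and 30 to 14 mm before this face.
- buffer_ring (a joint): How far the ring is pressed into its cup in the wall, in metres: 0 untouched, 0.008 flat. It springs back: 2.5 N for each millimetre, so a 10 N push reads 0.004; let go, it pushes the bar out again. The rod slides easily in the nylon cradles: friction takes about 1 N of a push along the bar, some more if the bar is also pressed down.
- portafilter: Bystander: portafilter with wooden handle, 97 x 209 x 44 mm, lying to the right of the box; origin in the middle of its underside.
- tamper: Bystander: tamper with a wooden knob, 58 mm across, 91 mm high, beyond the bar or the screwdriver; origin in the middle of its underside.
- shot_pitcher: Bystander: small steel pitcher, 59 x 89 x 66 mm, beyond the bar or the screwdriver; origin in the middle of its underside.
- screwdriver: Bystander: the fitter's screwdriver, 170 mm long, lying on the worktop between the box and the bar, roughly along x.
Not all that is in view belongs to the job. What is shaped like the knock_bar but purple is not meant.

How it is judged:
By the outcome, as a careful person would: the job done as asked, in the order asked, and still so for the second after the job is handed in, while the arm keeps its last pose, push and grip.
It also fails if it takes over 64 s, if anything falls off the work surface, if the arm or the gripper's body presses on something with over 40 N, if the wrist force passes 120 N, or if a joint passes its speed limit or range.

### The arm

A 6-joint arm with a two-finger parallel gripper is mounted at the origin on a cart in front of the work surface, level with it; the furniture and walls round the work are solid. World frame = base frame: x ahead of the robot, y to its left, z up, the work surface at z = 0. Lengths are in m, angles in rad, forces in N, time in s.
With the tool pointing down it reaches from about 0.225 to 0.875 m from the base axis. Payload 3.4 kg.
Tool frame: the origin (TCP) lies midway between the tips of the shut fingers; the grasp point (between the pads) lies 19 mm behind it (manip.pinch_z is the distance from the TCP to the grasp point, in m); z points along the fingers, y is the line along which they close (so a half turn about z gives the same grasp; the last joint's range is limited). The gripper opens to 85 mm and grips with 20 to 120 N. Pads are 22 mm wide; open, the fingers measure 114 mm over their backs; the gripper's body (76 mm by 85 mm) begins 54 mm behind the grasp point. The pads swing forward as they close: fully open they stand 13 mm farther back than shut.
Start: joints at [1.173, 0.276, 1.505, -0, 1.361, -0.121], TCP at [0.157, 0.553, 0.2] pointing down, gripper open.
Joint ranges: [-2.89, 2.89], [-0.75, 2.08], [0.22, 2.7], [-1.18, 4.32], [0.11, 2.71], [-2.7, 2.7]. Speed limits (rad/s): [2.57, 2.57, 3.14, 3.14, 3.14, 3.14].

### API

Orientations are given as a unit quaternion [w, x, y, z].
In Python, from rig import manip gives the robot as it stands.
- The arm moves only by the tool carry_out, never from a script. Its arguments are lists of equal length, an entry for each row: "delta_pos": the shift along the tool's x, y, z scaled (see below), a list of three; "turn": the turn, a rotation vector about the tool's x, y, z scaled (see below), a list of three; "claw": the closure, from -1 (fully open) to 1 (shut). A call has 1 to 12 rows; each row is the pose to reach, as a shift and turn from the pose commanded when the call began, along the tool's axes at that moment; what a row does not reach only later rows make up. The controller multiplies each number of a shift by 400 mm and each number of a turn by 30 degrees. A row lasts 1/10 s, in which the tool goes at most 50 mm and 8.59 degrees, less where a joint would pass 70% of its speed; a pose out of reach is approached as far as the arm can. A call with a number of a shift or a turn outside -1 to 1 is refused whole. A call with a gripper value outside its range is refused whole. The fingers move at their own pace and stop on an object; "force" is the grip in N (left out, the last holds). Time passes only in rows, so rows that repeat a pose let the fingers close. It gives the time, the measured TCP pose, the force, the opening and the grip force at its end, in the units of the state.
- manip.get_state(): the state, without advancing time (a new reading comes with each control period).
- manip.get_image(name): name is "scene" or "top" or "wrist"; returns a dict with "image" (480x640x3 uint8, red, green, blue), "z_map" (480x640 float32, m along the optical axis (not along the pixel's ray), 0 where there is no reading), "fx", "fy", "cx", "cy" (pixels), "world_to_cam" (4x4, takes a point from world to camera coordinates). Camera axes: x right, y down, z forward; pixel columns grow to the right and rows downward; lengths in m; the calibration is good to about 2 mm. A picture is of the moment at which its call begins.
- manip.sign_off(): hands the job in; it is judged then, once.
Trained networks look in the newest picture that a camera, given by its name, has taken for a name from the list of things; names that differ only in an ending like _2 or _b are one class to them, and where a whole thing is asked for, a point or a joint stands for the part that bears it (a point fixed in the world has none). Each returns a list of dicts, best first, with "score" (0 to 1); they miss things now and then, are a little off and sometimes report something else, mostly with a low value. They report only what shows in the picture. A call takes as long as a camera call. They do not tell look-alikes from the thing itself.
- manip.spot_in(camera, query): "point" ([x, y, z] in m, in world coordinates, good to about 4 mm: the middle of the surface that is visible of it).
- manip.place_of(camera, query): "point" ([x, y, z] in m, in world coordinates, good to about 4 mm: a listed point, or the origin of a listed thing).
The state is a dict: "clock": time; "qpos": joint angles; "qd": joint speeds; "effort": joint torques, N m; "position": TCP position; "ee_rot": TCP orientation; "contact_force": force on the tool from outside, world axes, zero at the start; "moment": the same for the moment, N m; "width": finger opening in m; "gripper_force": force on a finger pad.
Only numpy, scipy, OpenCV 4.12 (cv2) and the standard library are available. Lean on these libraries where they do the work, as an engineer would, in place of code of your own. Each camera call takes 0.05 s, during which the arm holds its last target. There are 200 camera calls.

## Working session

There is one attempt and no reset: what is moved stays moved. The work goes in short steps, Python scripts to look and compute and a tool call to move; the robot and the scene stay as the last step left them, time stands still between calls to the robot, and variables do not carry over. Pictures are saved under pics/ and viewed, at most 13 in all, crops included, and the job is handed in when it is done.

Besides the shell and the picture viewer there is one more tool, called after "Emit:" as name(argument=value, ...), one argument or row to a line, values as JSON. carry_out: Moves the arm, as the interface text tells. Shifts and turns lie within -1 to 1; 1 stands for 400 mm of shift or 30 degrees of turn. Its arguments: {"type":"object","properties":{"delta_pos":{"type":"array","items":{"type":"array","items":{"type":"number","minimum":-1,"maximum":1}}},"turn":{"type":"array","items":{"type":"array","items":{"type":"number","minimum":-1,"maximum":1}}},"claw":{"type":"array","items":{"type":"number"}},"force":{"type":"number"}},"required":["delta_pos","turn","claw"]}

```bash
mkdir -p pics; ls
cat > h.py <<'E'
import numpy as np, cv2
from rig import manip
from scipy.spatial.transform import Rotation as R
def save(im,n): cv2.imwrite(f'pics/{n}.png',cv2.cvtColor(im['image'],cv2.COLOR_RGB2BGR))
def world(im,us=None):
    z=im['z_map']; v,u=np.mgrid[0:480,0:640]
    P=np.stack([(u-im['cx'])/im['fx']*z,(v-im['cy'])/im['fy']*z,z],-1)
    T=np.linalg.inv(im['world_to_cam']); return P@T[:3,:3].T+T[:3,3]
E
python3 - <<'E'
from h import *
s=manip.get_state(); print({k:np.round(v,3) for k,v in s.items()})
for c in ('scene','top'):
    im=manip.get_image(c); save(im,c+'1'); np.save(c+'W.npy',world(im)); print(c,np.round(im['world_to_cam'],3).tolist(),im['fx'],im['cx'],im['cy'])
    for q in ('bar_centre','spigot_tip','cradle_seat','ring_face','knock_box','screwdriver'):
        print(c,q,[(np.round(d['point'],3).tolist(),round(d['score'],2)) for d in manip.place_of(c,q)[:3]])
E
```

```text
pics
{'clock': np.float64(0.0), 'qpos': array([ 1.173,  0.277,  1.506, -0.   ,  1.361, -0.121]), 'qd': array([-0.001, -0.001,  0.001, -0.002,  0.   ,  0.002]), 'effort': array([ 1.0000e-03, -4.1678e+01, -2.4581e+01,  0.0000e+00,  1.1000e-02,
        0.0000e+00]), 'position': array([0.157, 0.553, 0.199]), 'ee_rot': array([-0.   ,  0.138,  0.99 , -0.001]), 'contact_force': array([-0.303, -0.054, -0.252]), 'moment': array([ 0.016,  0.037, -0.015]), 'gripper_force': np.float64(0.0), 'width': np.float64(0.085)}
scene [[0.702, -0.712, 0.024, -0.298], [-0.285, -0.312, -0.906, 0.175], [0.653, 0.629, -0.422, 1.128], [0.0, 0.0, 0.0, 1.0]] 477.6047445997309 317.541309249357 243.29562219143875
scene bar_centre [([0.486, 0.214, 0.019], 0.77), ([0.37, 0.386, 0.014], 0.53)]
scene spigot_tip [([0.292, 0.425, 0.014], 0.79), ([0.447, 0.294, 0.018], 0.7)]
scene cradle_seat [([0.507, -0.233, 0.078], 0.69)]
scene ring_face [([0.498, -0.136, 0.082], 0.55), ([0.619, 0.267, -0.003], 0.37)]
scene knock_box [([0.503, -0.22, 0.0], 0.59)]
scene screwdriver [([0.499, -0.136, 0.08], 0.58), ([0.476, 0.074, 0.001], 0.55)]
top [[-0.001, -1.0, -0.006, -0.021], [-0.99, 0.002, -0.143, 0.412], [0.143, 0.006, -0.99, 1.55], [0.0, 0.0, 0.0, 1.0]] 614.0926874559577 311.36538767296514 240.47048776615785
top bar_centre [([0.488, 0.218, 0.016], 0.93), ([0.176, 0.325, 0.016], 0.85), ([0.373, 0.387, 0.016], 0.72)]
top spigot_tip [([0.228, 0.395, 0.016], 0.82), ([0.293, 0.425, 0.013], 0.71)]
top cradle_seat [([0.498, -0.234, 0.082], 0.63)]
top ring_face []
top knock_box [([0.506, -0.222, -0.001], 0.57), ([0.631, 0.085, -0.003], 0.43)]
top screwdriver [([0.481, 0.071, -0.0], 0.73)]
```

View pics/top1.png

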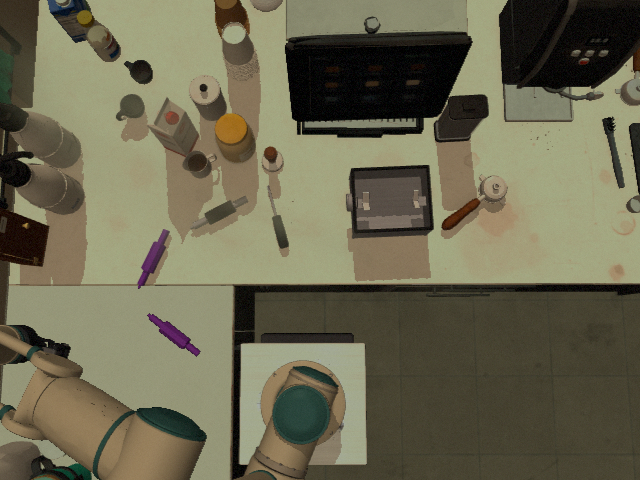

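View pics/scene1.png

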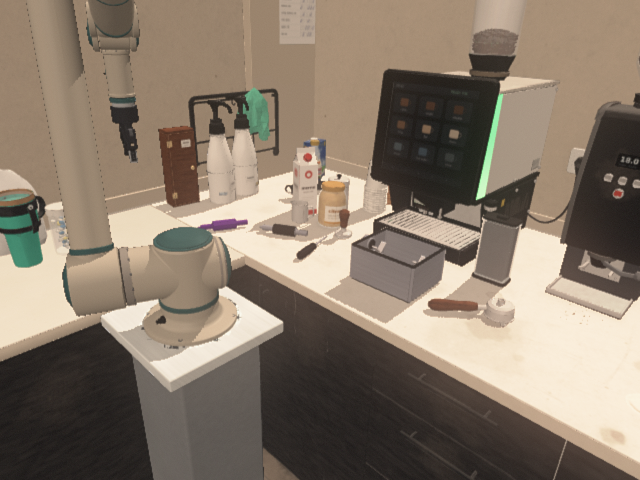

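The top view shows the bar with the black sleeve at about (220,212), its lower left end at (193,226). The two purple look-alikes are at (153,258) and (174,335). The box is at (390,200) with its boss on the left at (350,202), the screwdriver runs (270,190)–(281,245), the tamper is at (272,158), and the pitcher is at (198,162). The scene view agrees, with the bar at (285,230), the box at (397,262) and the portafilter at (480,308).

Run:
```python
from h import *
def rect(P): 
    (c,wh,a)=cv2.minAreaRect(P[:,:2].astype(np.float32)*1000); return np.round(c,1),np.round(wh,1),round(a,1),len(P)
for c in ('top','scene'):
    W=np.load(c+'W.npy'); x,y,z=W[...,0],W[...,1],W[...,2]
    m=(abs(x-.487)<.09)&(abs(y-.216)<.1)&(z>.012)&(z<.045)
    n,L=cv2.connectedComponents(m.astype(np.uint8))
    for i in range(1,n):
        P=W[L==i]
        if len(P)>60: 
            print(c,'bar',rect(P),np.round(np.percentile(P[:,2],[5,50,95,99]),3))
            q=P[P[:,2]>.024]
            if len(q)>20: print('  sleeve',rect(q))
            d=np.linalg.svd(P[:,:2]-P[:,:2].mean(0),full_matrices=False)[2][0]; print('  dir',d,np.degrees(np.arctan2(d[1],d[0])))
    m=(abs(x-.5)<.12)&(abs(y+.22)<.13)&(z>.1)&(z<.118)
    print(c,'rim',rect(W[m]),np.median(z[m]))
```

```text
top bar (array([487.3, 220.8]), array([ 34.4, 164.4]), 27.5, 594) [0.016 0.026 0.035 0.038]
  sleeve (array([487. , 219.6]), array([ 32. , 158.5]), 28.4, 384)
  dir [-0.47217803  0.88150321] 118.17577027580818
top rim (array([ 505.7, -214.4]), array([165.8, 210. ]), 2.3, 931) 0.10721021997627811
scene bar (array([478.5, 214.8]), array([ 34., 163.]), 30.3, 291) [0.013 0.022 0.031 0.032]
  sleeve (array([484.8, 208.3]), array([ 29.8, 137. ]), 30.3, 94)
  dir [ 0.48255327 -0.87586662] -61.14770665764701
scene rim (array([ 499.8, -216. ]), array([166.8, 210.9]), 3.0, 627) 0.10557603522302073
```

Emit:
carry_out(
  delta_pos=[
    [-1,-0.58,0],
    [-1,-0.58,0],
    [-1,-0.58,0],
    [-1,-0.58,0],
    [-1,-0.58,0],
    [-1,-0.58,0],
    [-1,-0.58,0],
    [-1,-0.58,0],
    [-1,-0.58,0],
    [-1,-0.58,0],
    [-1,-0.58,0],
    [-1,-0.58,0],
  ],
  turn=[
    [0,0,1],
    [0,0,1],
    [0,0,1],
    [0,0,1],
    [0,0,1],
    [0,0,1],
    [0,0,1],
    [0,0,1],
    [0,0,1],
    [0,0,1],
    [0,0,1],
    [0,0,1],
  ],
  claw=[-1,-1,-1,-1,-1,-1,-1,-1,-1,-1,-1,-1],
)

```text
clock: 1.9
position: [0.4775, 0.2213, 0.2002]
ee_rot: [-0.001, 0.39, 0.921, 0.0]
contact_force: [-0.2, 0.4, 0.6]
width: 0.086
gripper_force: 0.0
```

```bash
cat >> h.py <<'E'
def st():
    s=manip.get_state(); Rm=R.from_quat(np.roll(s['ee_rot'],-1)).as_matrix()
    print('t',round(float(s['clock']),2),'p',np.round(s['position'],4),'yhead',round(np.degrees(np.arctan2(Rm[1,1],Rm[0,1])),2),'zaxis',np.round(Rm[:,2],3),'F',np.round(s['contact_force'],2),'w',round(float(s['width']),4),'g',round(float(s['gripper_force']),1))
    return s,Rm
def to(p,yhead=None):
    s,Rm=st(); print('shift',np.round(Rm.T@(np.array(p)-s['position'])/.4,4))
    if yhead is not None:
        a=np.radians(yhead); Y=np.array([np.cos(a),np.sin(a),0]); Z=np.array([0,0,-1.]); X=np.cross(Y,Z)
        rv=R.from_matrix(Rm.T@np.stack([X,Y,Z],1)).as_rotvec(); print('turn',np.round(np.degrees(rv)/30,4))
E
python3 - <<'E'
from h import *
im=manip.get_image('wrist'); save(im,'w1'); W=world(im); np.save('w1W.npy',W)
for q in ('bar_centre','spigot_tip'):
    print(q,[(np.round(d['point'],3).tolist(),round(d['score'],2)) for d in manip.place_of('wrist',q)[:3]])
to([.485,.218,.13],28.3)
E
```

```text
bar_centre [([0.484, 0.216, 0.015], 0.6)]
spigot_tip [([0.45, 0.294, 0.019], 0.79)]
t 2.05 p [0.4772 0.222  0.2004] yhead 44.27 zaxis [-0.     0.001 -1.   ] F [-0.24 -0.28 -0.15] w 0.0854 g 0.0
shift [-0.021  0.007  0.176]
turn [-1.000e-04 -1.500e-03  5.323e-01]
```

View pics/w1.png

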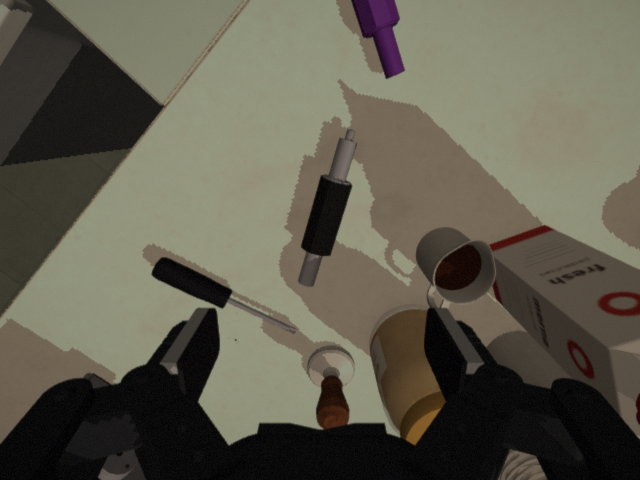

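The wrist view shows the sleeve at about (327,215) and the spigot tip at (350,133). The screwdriver, tamper (330,370) and pitcher (455,265) are clear of the grasp.

Run:
```python
from h import *
W=np.load('w1W.npy'); x,y,z=W[...,0],W[...,1],W[...,2]
m=(np.hypot(x-.485,y-.218)<.1)&(z>.010)&(z<.045)
n,L=cv2.connectedComponents(m.astype(np.uint8))
i=L[215,327]; P=W[L==i]
r=cv2.minAreaRect(P[:,:2].astype(np.float32)*1000); print(r)
q=P[P[:,2]>.0275]; print('top z',np.percentile(P[:,2],[50,95]),cv2.minAreaRect(q[:,:2].astype(np.float32)*1000),len(q))
d=np.linalg.svd(P[:,:2]-P[:,:2].mean(0),full_matrices=False)[2][0]; print(np.degrees(np.arctan(d[1]/d[0])))
e=np.array([-np.sin(np.radians(28.3)),np.cos(np.radians(28.3))]); t=P[:,:2]@e; print('ends',t.min(),t.max(), 'centre',np.array([.485,.218])@e)
```

```text
((485.2651672363281, 220.53231811523438), (32.06389617919922, 166.35987854003906), 28.08124351501465)
top z [0.02562786 0.03216052] ((487.1390686035156, 215.85272216796875), (24.47673797607422, 79.36409759521484), 27.580427169799805) 1628
-61.98362383785965
ends -0.11908053262515393 0.04729492097726031 centre -0.037988718322854075
```

Run:
```python
from h import *
print(manip.pinch_z)
W=np.load('topW.npy'); print([np.round(W[v,u],3) for u,v in((198,162),(208,165),(200,172),(211,155),(272,158),(270,190))])
to([.4875,.216,.08],28.0); to([.4875,.216,.001])
```

```text
0.0187
[array([0.619, 0.274, 0.037]), array([0.609, 0.247, 0.04 ]), array([0.588, 0.266, 0.049]), array([0.631, 0.237, 0.06 ]), array([0.616, 0.078, 0.081]), array([0.55 , 0.088, 0.006])]
t 2.05 p [0.4772 0.222  0.2004] yhead 44.27 zaxis [-0.     0.001 -1.   ] F [-0.24 -0.28 -0.15] w 0.0854 g 0.0
shift [-0.029   0.0079  0.301 ]
turn [-1.000e-04 -1.500e-03  5.423e-01]
t 2.05 p [0.4772 0.222  0.2004] yhead 44.27 zaxis [-0.     0.001 -1.   ] F [-0.24 -0.28 -0.15] w 0.0854 g 0.0
shift [-0.0291  0.0079  0.4985]
```

Emit:
carry_out(
  delta_pos=[
    [-0.029,0.008,0.1],
    [-0.029,0.008,0.2],
    [-0.029,0.008,0.3],
    [-0.029,0.008,0.3],
    [-0.029,0.008,0.38],
    [-0.029,0.008,0.44],
    [-0.029,0.008,0.47],
    [-0.029,0.008,0.47],
  ],
  turn=[
    [0,0,0.25],
    [0,0,0.542],
    [0,0,0.542],
    [0,0,0.542],
    [0,0,0.542],
    [0,0,0.542],
    [0,0,0.542],
    [0,0,0.542],
  ],
  claw=[-0.3,-0.3,-0.3,-0.3,-0.3,-0.3,-0.3,-0.3],
)

```text
clock: 2.85
position: [0.4884, 0.2151, 0.0123]
ee_rot: [-0.0, 0.515, 0.857, -0.0]
contact_force: [-1.1, -0.1, -0.2]
width: 0.0555
gripper_force: 0.0
```

Run:
```python
from h import *
to([.4875,.216,.001],28.0)
```

```text
t 2.85 p [0.4884 0.2151 0.0123] yhead 27.95 zaxis [-0.001 -0.    -1.   ] F [-1.09 -0.08 -0.24] w 0.0555 g 0.0
shift [ 0.003  -0.001   0.0284]
turn [-0.002  -0.0007 -0.0017]
```

Emit:
carry_out(
  delta_pos=[
    [0.002,-0.001,0.026],
    [0.002,-0.001,0.026],
    [0.002,-0.001,0.026],
    [0.002,-0.001,0.026],
    [0.002,-0.001,0.026],
    [0.002,-0.001,0.026],
    [0.002,-0.001,0.026],
    [0.002,-0.001,0.026],
  ],
  turn=[
    [0,0,0],
    [0,0,0],
    [0,0,0],
    [0,0,0],
    [0,0,0],
    [0,0,0],
    [0,0,0],
    [0,0,0],
  ],
  claw=[-0.3,-0.3,1,1,1,1,1,1],
  force=60,
)

```text
clock: 3.65
position: [0.4882, 0.2151, 0.0019]
ee_rot: [0.0, 0.516, 0.857, 0.0]
contact_force: [0.3, -0.1, -0.5]
width: -0.0002
gripper_force: 0.0
```

Run:
```python
from h import *
to([.4875,.216,.22])
```

```text
t 3.65 p [0.4882 0.2151 0.0019] yhead 27.88 zaxis [ 0.  0. -1.] F [ 0.33 -0.11 -0.51] w -0.0002 g 0.0
shift [ 2.900e-03 -5.000e-04 -5.451e-01]
```

The fingers shut on nothing, so I'll look before moving.

Run:
```python
from h import *
im=manip.get_image('wrist'); save(im,'w2'); W=world(im)
t=manip.get_image('top'); save(t,'t2')
c=t['image'][150:300,120:330]; a=cv2.resize(c,None,fx=3,fy=3,interpolation=cv2.INTER_CUBIC)
o=np.zeros((480,800,3),np.uint8); o[:450,:400]=a[:,100:500]; o[:300,400:]=cv2.resize(im['image'],(400,300)); cv2.imwrite('pics/c2.png',o[...,::-1])
```

```text
(no output)
```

View pics/c2.png

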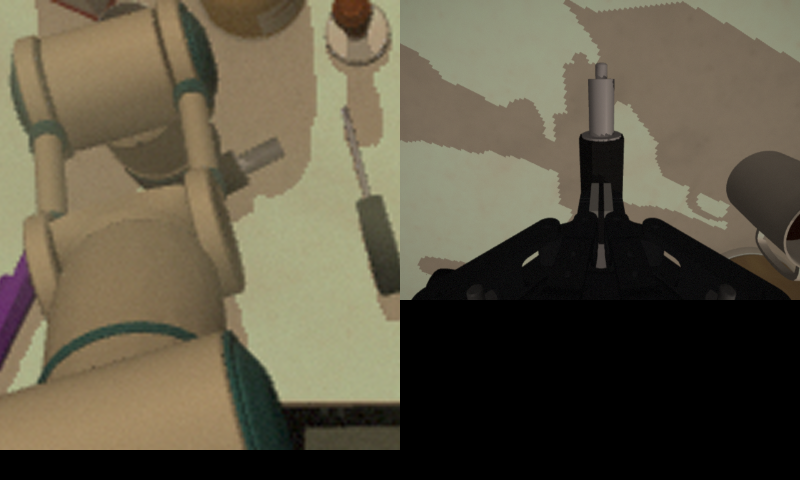

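Run:
```python
from h import *
im=manip.get_image('wrist'); W=world(im); T=im['world_to_cam']
z=W[...,2]
for (u,v) in ((320,110),(320,140),(322,170),(322,210),(322,225),(322,240),(315,330),(330,330),(322,400),(300,380),(345,380),(310,290),(322,260)): print(u,v,np.round(W[v,u],4))
s,Rm=st()
def proj(p):
    c=T[:3,:3]@p+T[:3,3]; return np.round([im['fx']*c[0]/c[2]+im['cx'],im['fy']*c[1]/c[2]+im['cy'],c[2]],3)
print('tcp',proj(s['position']),'grasp',proj(s['position']-Rm[:,2]*.0187))
t=cv2.imread('pics/w2.png')[150:480,200:450]; cv2.imwrite('pics/c3.png',cv2.resize(t,None,fx=1.8,fy=1.8))
```

```text
320 110 [0.4477 0.2899 0.0195]
320 140 [0.4531 0.2797 0.0244]
322 170 [0.4593 0.2695 0.0253]
322 210 [0.4673 0.2545 0.0252]
322 225 [0.4697 0.25   0.0304]
322 240 [0.4724 0.2448 0.0328]
315 330 [0.4808 0.2236 0.0651]
330 330 [0.4855 0.226  0.0651]
322 400 [0.5148 0.1645 0.0238]
300 380 [0.4751 0.2273 0.098 ]
345 380 [0.4858 0.2322 0.0972]
310 290 [0.4789 0.2212 0.0312]
322 260 [0.4768 0.2366 0.032 ]
t 3.8 p [0.4882 0.2151 0.0019] yhead 27.88 zaxis [-0.  0. -1.] F [-0.3   0.2   0.29] w 0.0002 g 0.0
tcp [3.22019e+02 2.81971e+02 1.90000e-01] grasp [3.22054e+02 2.98563e+02 1.72000e-01]
```

View pics/c3.png

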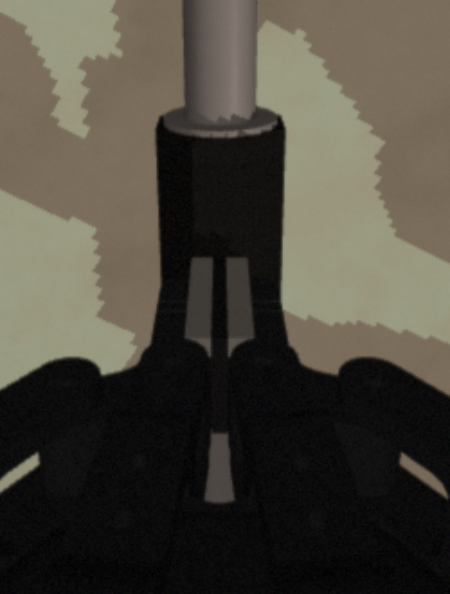

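Emit:
carry_out(
  delta_pos=[
    [0,0,-0.05],
    [0,0,-0.12],
    [0,0,-0.2],
    [0,0,-0.25],
    [0,0,-0.25],
    [0,0,-0.25],
  ],
  turn=[
    [0,0,0],
    [0,0,0],
    [0,0,0],
    [0,0,0],
    [0,0,0],
    [0,0,0],
  ],
  claw=[1,1,1,1,1,1],
)

```text
clock: 4.4
position: [0.488, 0.215, 0.1018]
ee_rot: [0.0, 0.516, 0.857, 0.0]
contact_force: [-1.6, -1.5, -0.7]
width: -0.0001
gripper_force: 0.0
```

Run:
```python
from h import *
im=manip.get_image('wrist'); save(im,'w3'); W=world(im); T=im['world_to_cam']
s,Rm=st()
def proj(p):
    c=T[:3,:3]@p+T[:3,3]; return np.array([im['fx']*c[0]/c[2]+im['cx'],im['fy']*c[1]/c[2]+im['cy']])
a=cv2.imread('pics/w3.png')
for d in (0,.0187,.04): cv2.circle(a,tuple(np.int32(proj(s['position']-Rm[:,2]*d))),2,(0,0,255),-1)
cv2.imwrite('pics/c4.png',a)
```

```text
t 4.45 p [0.4873 0.2148 0.101 ] yhead 27.88 zaxis [-0.002 -0.    -1.   ] F [0.28 0.03 0.16] w -0.0002 g 0.0
```

View pics/c4.png

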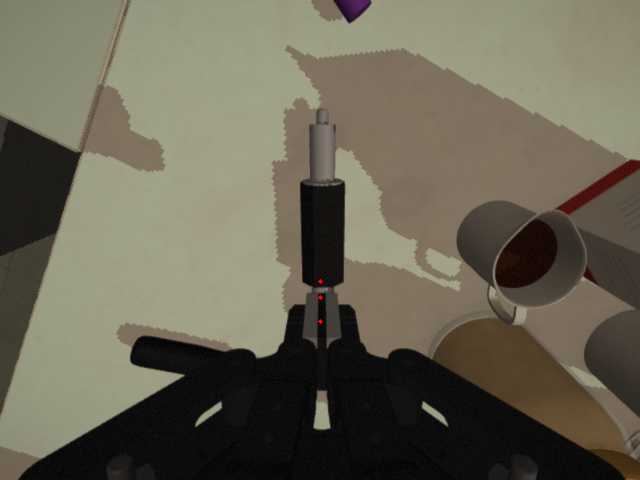

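Run:
```python
from h import *
im=manip.get_image('wrist'); W=world(im); s,Rm=st(); print(im['fx'],im['cy'])
B=(W-s['position'])@Rm
for v in range(284,345,4): print(v,[(np.round(B[v,u]*1000,1).tolist()) for u in (308,314,332)])
```

```text
t 4.5 p [0.4871 0.2148 0.1006] yhead 27.88 zaxis [-0.003 -0.001 -1.   ] F [-0.5  -0.78 -0.52] w -0.0002 g 0.0
358.98164302460214 239.66193295141602
284 [[-36.5, -10.3, 74.1], [-34.0, -5.6, 69.0], [-34.2, 7.8, 69.2]]
288 [[-52.8, -11.4, 100.8], [-42.5, -5.9, 79.7], [-42.8, 8.1, 80.1]]
292 [[-56.8, -11.5, 101.4], [-45.9, -5.9, 79.6], [-45.4, 8.1, 78.5]]
296 [[11.3, -5.7, -38.4], [10.9, -3.2, -37.8], [11.6, 4.3, -39.1]]
300 [[10.8, -5.6, -41.0], [11.0, -3.1, -41.4], [11.0, 4.3, -41.5]]
304 [[11.0, -5.5, -44.8], [11.7, -3.0, -46.2], [11.0, 4.2, -44.8]]
308 [[11.6, -5.3, -49.2], [11.3, -3.0, -48.5], [10.8, 4.1, -47.7]]
312 [[10.9, -5.3, -50.9], [11.0, -2.9, -51.3], [10.8, 4.0, -50.8]]
316 [[11.3, -5.1, -54.7], [11.1, -2.9, -54.4], [11.2, 3.9, -54.5]]
320 [[10.4, -5.1, -56.1], [11.1, -2.8, -57.3], [11.6, 3.8, -58.1]]
324 [[10.8, -5.0, -59.4], [11.3, -2.8, -60.3], [11.6, 3.7, -60.8]]
328 [[11.0, -4.8, -62.4], [11.3, -2.7, -63.0], [11.0, 3.7, -62.4]]
332 [[11.4, -4.7, -65.6], [10.8, -2.7, -64.7], [10.7, 3.6, -64.6]]
336 [[11.0, -4.7, -67.4], [11.3, -2.6, -67.9], [10.4, 3.6, -66.6]]
340 [[12.0, -4.5, -71.2], [9.9, -2.6, -68.2], [10.5, 3.5, -69.0]]
344 [[11.9, -4.4, -73.5], [12.4, -2.5, -74.1], [11.8, 3.4, -73.2]]
```

The depth map puts the fingertips about 37 mm behind the reported TCP, so they shut above the sleeve. I'll check that against the scene camera.

Run:
```python
from h import *
s,Rm=st()
im=manip.get_image('scene'); W=world(im); T=im['world_to_cam']
B=(W-s['position'])@Rm
m=(np.hypot(B[...,0],B[...,1])<.03)&(B[...,2]<.05)&(B[...,2]>-.15)
n,L=cv2.connectedComponents(m.astype(np.uint8))
for i in range(1,n):
    q=B[L==i]; print(len(q),np.round(np.percentile(q[:,2],[0,50,98,100])*1000,1), np.round(q.mean(0)*1000,1))
def proj(p):
    c=T[:3,:3]@p+T[:3,3]; return np.int32([im['fx']*c[0]/c[2]+im['cx'],im['fy']*c[1]/c[2]+im['cy']])
p=proj(s['position']); print(p)
a=im['image'][p[1]-70:p[1]+50,p[0]-70:p[0]+70].copy(); 
a=cv2.resize(a,None,fx=4,fy=4,interpolation=cv2.INTER_CUBIC); cv2.circle(a,(282,282),4,(255,0,0),-1); cv2.imwrite('pics/c5.png',a[...,::-1])
```

```text
t 4.5 p [0.4871 0.2148 0.1006] yhead 27.88 zaxis [-0.003 -0.001 -1.   ] F [-0.5  -0.78 -0.52] w -0.0002 g 0.0
246 [-149.3  -93.4  -33.   -28.8] [ -8.1  -8.2 -90. ]
1 [-136.5 -136.5 -136.5 -136.5] [  19.8  -19.8 -136.5]
3 [-130.  -127.1 -124.9 -124.8] [  19.6  -20.9 -127.3]
2 [-119.2 -117.4 -115.6 -115.6] [ 1.000e-01 -2.910e+01 -1.174e+02]
2 [-83.9 -83.6 -83.3 -83.3] [  2.  -28.9 -83.6]
[284 205]
```

View pics/c5.png

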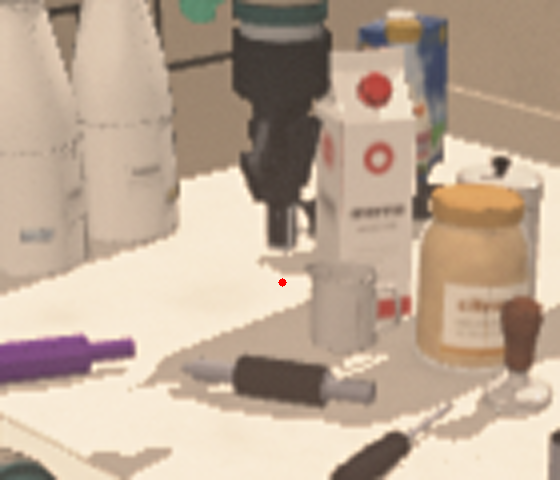

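The scene view confirms it: the red reported-TCP dot at (282,282) sits well below the visible fingertips at (282,245), about 35 mm. I'll treat the real tip as TCP minus 35 mm and descend further, in guarded steps.

Emit:
carry_out(
  delta_pos=[
    [0,0,0],
    [0,0,0],
    [0,0,0.05],
    [0,0,0.12],
    [0,0,0.2],
    [0,0,0.26],
    [0,0,0.29],
    [0,0,0.29],
  ],
  turn=[
    [0,0,0],
    [0,0,0],
    [0,0,0],
    [0,0,0],
    [0,0,0],
    [0,0,0],
    [0,0,0],
    [0,0,0],
  ],
  claw=[-0.3,-0.3,-0.3,-0.3,-0.3,-0.3,-0.3,-0.3],
)

```text
clock: 5.35
position: [0.4868, 0.2147, -0.0158]
ee_rot: [-0.001, 0.516, 0.857, -0.001]
contact_force: [-0.1, 0.2, -0.4]
width: 0.0556
gripper_force: 0.0
```

Emit:
carry_out(
  delta_pos=[
    [0,0,0.015],
    [0,0,0.03],
    [0,0,0.036],
    [0,0,0.036],
  ],
  turn=[
    [0,0,0],
    [0,0,0],
    [0,0,0],
    [0,0,0],
  ],
  claw=[-0.3,-0.3,-0.3,-0.3],
)

```text
clock: 5.75
position: [0.4883, 0.2151, -0.0283]
ee_rot: [0.0, 0.516, 0.857, 0.0]
contact_force: [-0.2, 0.1, -0.6]
width: 0.0555
gripper_force: 0.0
```

Emit:
carry_out(
  delta_pos=[
    [0,0,0],
    [0,0,0],
    [0,0,0],
    [0,0,0],
    [0,0,0],
    [0,0,0],
  ],
  turn=[
    [0,0,0],
    [0,0,0],
    [0,0,0],
    [0,0,0],
    [0,0,0],
    [0,0,0],
  ],
  claw=[1,1,1,1,1,1],
  force=60,
)

```text
clock: 6.35
position: [0.4887, 0.2153, -0.0279]
ee_rot: [0.0, 0.516, 0.857, 0.001]
contact_force: [-0.3, 0.5, 5.9]
width: 0.0305
gripper_force: 60.6
```

Emit:
carry_out(
  delta_pos=[
    [0,0,-0.03],
    [0,0,-0.1],
    [0,0,-0.2],
    [0,0,-0.3],
    [0,0,-0.4],
    [0,0,-0.42],
    [0,0,-0.42],
  ],
  turn=[
    [0,0,0],
    [0,0,0],
    [0,0,0],
    [0,0,0],
    [0,0,0],
    [0,0,0],
    [0,0,0],
  ],
  claw=[1,1,1,1,1,1,1],
)

```text
clock: 7.05
position: [0.4886, 0.2152, 0.1406]
ee_rot: [0.001, 0.516, 0.857, 0.001]
contact_force: [-0.3, -0.0, -3.4]
width: 0.0308
gripper_force: 60.3
```

Run:
```python
from h import *
s,Rm=st()
im=manip.get_image('wrist'); save(im,'w4'); W=world(im); B=((W-s['position'])@Rm)*1000
np.save('w4B.npy',B)
for v in range(60,300,12): print(v,np.round(B[v,320],1).tolist())
# box fine
t=manip.get_image('top'); Wt=world(t); x,y,z=Wt[...,0],Wt[...,1],Wt[...,2]
for q in ('cradle_seat','ring_face','knock_box'): print(q,[(np.round(d['point'],3).tolist(),round(d['score'],2)) for d in manip.place_of('top',q)[:2]])
to([.500,-.234,.14],2.5)
```

```text
t 7.05 p [0.4886 0.2152 0.1406] yhead 27.88 zaxis [ 0.002  0.001 -1.   ] F [-0.25 -0.01 -3.36] w 0.0308 g 60.3
60 [126.9, -1.5, 141.8]
72 [118.1, -1.5, 141.1]
84 [109.1, -1.5, 139.6]
96 [88.7, -0.7, -46.5]
108 [84.9, -0.7, -47.3]
120 [81.2, -0.7, -46.4]
132 [77.5, -0.7, -52.6]
144 [73.7, -0.7, -52.6]
156 [70.0, -0.7, -53.2]
168 [66.0, -0.7, -52.6]
180 [61.9, -0.7, -51.8]
192 [57.8, -0.7, -51.4]
204 [53.8, -0.7, -52.6]
216 [49.8, -0.7, -53.5]
228 [45.2, -0.8, -52.3]
240 [40.6, -0.8, -51.9]
252 [38.8, -0.7, -59.2]
264 [33.9, -0.8, -58.1]
276 [29.8, -0.8, -58.9]
288 [25.4, -0.8, -59.4]
cradle_seat [([0.499, -0.232, 0.083], 0.76)]
ring_face []
knock_box [([0.506, -0.225, -0.003], 0.98)]
t 7.3 p [0.4866 0.2146 0.1372] yhead 27.88 zaxis [-0.005 -0.001 -1.   ] F [ 0.12  0.47 -3.05] w 0.0304 g 60.3
shift [-1.007  -0.4947 -0.0057]
turn [-9.300e-03  2.000e-04  8.459e-01]
```

View pics/w4.png

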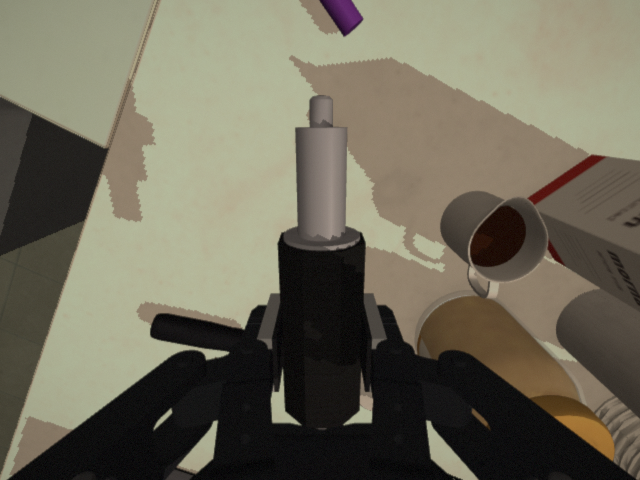

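Emit:
carry_out(
  delta_pos=[
    [-0.06,-0.03,0],
    [-0.16,-0.08,0],
    [-0.27,-0.13,0],
    [-0.38,-0.19,0],
    [-0.49,-0.24,0],
    [-0.6,-0.3,0],
    [-0.71,-0.35,0],
    [-0.82,-0.4,0],
    [-0.92,-0.45,0],
    [-0.98,-0.485,0],
    [-1,-0.495,0],
    [-1,-0.495,0],
  ],
  turn=[
    [0,0,0.05],
    [0,0,0.13],
    [0,0,0.22],
    [0,0,0.31],
    [0,0,0.4],
    [0,0,0.5],
    [0,0,0.59],
    [0,0,0.68],
    [0,0,0.77],
    [0,0,0.83],
    [0,0,0.846],
    [0,0,0.846],
  ],
  claw=[1,1,1,1,1,1,1,1,1,1,1,1],
)

```text
clock: 8.5
position: [0.4996, -0.2317, 0.138]
ee_rot: [-0.001, 0.692, 0.722, -0.0]
contact_force: [0.3, -0.0, -3.3]
width: 0.0305
gripper_force: 60.2
```

Run:
```python
from h import *
s,Rm=st()
im=manip.get_image('wrist'); save(im,'w5'); W=world(im); np.save('w5W.npy',W); np.save('w5B.npy',((W-s['position'])@Rm)*1000)
for q in ('cradle_seat','ring_face','knock_box','spigot_tip','bar_centre'): print(q,[(np.round(d['point'],4).tolist(),round(d['score'],2)) for d in manip.place_of('wrist',q)[:2]])
print(s['ee_rot'])
```

```text
t 8.5 p [ 0.4996 -0.2317  0.138 ] yhead 2.38 zaxis [-0.002  0.002 -1.   ] F [ 0.34 -0.02 -3.34] w 0.0305 g 60.2
cradle_seat []
ring_face [([0.4977, -0.1389, 0.0824], 0.74)]
knock_box [([0.5009, -0.2337, 0.1844], 0.54)]
spigot_tip [([0.4969, -0.1416, 0.181], 0.7)]
bar_centre [([0.495, -0.2323, 0.1854], 0.68)]
[-1.37419287e-03  6.92240365e-01  7.21665700e-01 -6.95864166e-05]
```

View pics/w5.png

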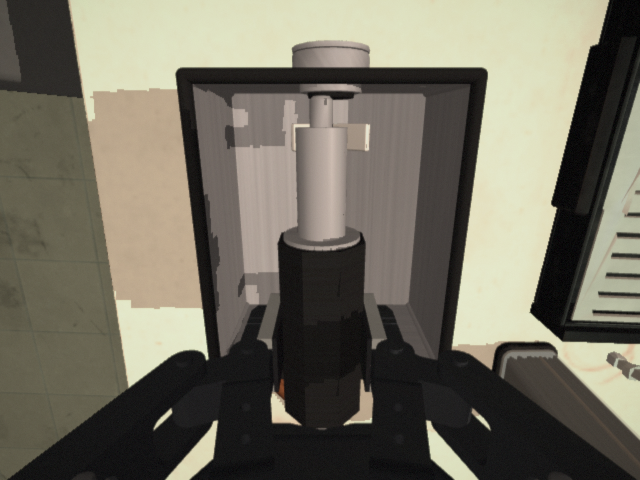

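The wrist view shows the rim corners at (180,72) and (485,72), the boss at (331,55), the ring at (330,88), the near cradle across (292–369,137), and the spigot at (321,110).

```bash
python3 - <<'E'
from h import *
W=np.load('w5W.npy'); B=np.load('w5B.npy'); z=W[...,2]
m=(z>.098)&(z<.118)&(abs(B[...,1])<110)&(B[...,0]<130)
L=[];Rr=[]
for X in range(-10,85,5):
    k=m&(abs(B[...,0]-X)<2.5); y=B[...,1][k]; l=y[y<-40]; r=y[y>40]
    if len(l)>5 and len(r)>5: L.append((X,np.median(l)));Rr.append((X,np.median(r)))
L=np.array(L);Rr=np.array(Rr); pl=np.polyfit(*L.T,1);pr=np.polyfit(*Rr.T,1); print('rimL',pl,'rimR',pr,'mid at 0,62:',[(np.polyval(pl,x)+np.polyval(pr,x))/2 for x in(0,68)], 'yaw',np.degrees(np.arctan([pl[0],pr[0]])))
k=m&(abs(B[...,1])<60)&(B[...,0]>70); pe=np.polyfit(B[...,1][k],B[...,0][k],1); print('end rim',pe,np.degrees(np.arctan(pe[0])),np.percentile(B[...,0][k],[2,50,98]))
# cradle pixels and ring and boss
for v in (130,137,145): print('cr',v,[(u,np.round(B[v,u],1).tolist()) for u in (288,293,295,348,352,362,367,370)])
for v in (88,92,95): print('ring',v,[(u,np.round(B[v,u],1).tolist()) for u in (300,306,331,350,356,360)])
for v in (50,58): print('boss',v,[(u,np.round(B[v,u],1).tolist()) for u in (293,296,331,366,369)])
print('spig',[np.round(B[v,320],1).tolist() for v in (98,104,112,130,140)], 'rod edges',[np.round(B[180,u],1).tolist() for u in (297,300,320,342,346)])
E
python3 - <<'E'
import cv2
cv2.imwrite('pics/c6.png',cv2.resize(cv2.imread('pics/w5.png')[30:180,260:400],None,fx=4,fy=4,interpolation=cv2.INTER_CUBIC)[:600])
E
```

```text
rimL [ 2.26552769e-03 -7.20641083e+01] rimR [1.65083702e-03 8.10739724e+01] mid at 0,62: [np.float64(4.504932023126663), np.float64(4.638088423328945)] yaw [0.12980495 0.09458591]
end rim [8.49344648e-03 1.06072607e+02] 0.48662693544233615 [ 98.74583835 104.66581098 119.5274535 ]
cr 130 [(288, [73.9, -27.3, 128.3]), (293, [75.7, -17.3, 49.4]), (295, [77.8, -9.4, -44.6]), (348, [75.5, 15.9, 57.3]), (352, [75.5, 18.2, 55.5]), (362, [75.6, 23.7, 49.9]), (367, [75.7, 26.6, 48.8]), (370, [73.8, 38.6, 128.5])]
cr 137 [(288, [68.5, -27.5, 128.4]), (293, [71.7, -17.3, 48.3]), (295, [75.4, -9.5, -42.8]), (348, [71.3, 16.1, 57.8]), (352, [71.4, 18.4, 55.8]), (362, [71.7, 23.8, 49.2]), (367, [71.7, 26.7, 48.3]), (370, [68.3, 39.1, 130.4])]
cr 145 [(288, [62.2, -27.7, 128.8]), (293, [67.1, -17.5, 49.2]), (295, [67.2, -16.2, 47.6]), (348, [66.4, 16.2, 58.9]), (352, [66.7, 18.3, 54.0]), (362, [66.9, 24.1, 50.7]), (367, [67.0, 27.0, 49.4]), (370, [62.1, 39.1, 129.0])]
ring 88 [(300, [98.8, -12.7, 50.0]), (306, [98.2, -9.0, 43.6]), (331, [97.8, 4.9, 38.8]), (350, [98.1, 15.5, 42.5]), (356, [98.4, 19
[... 215 characters left out ...]
95 [(300, [100.1, -17.2, 128.7]), (306, [100.0, -12.5, 128.7]), (331, [94.6, 5.0, 43.6]), (350, [95.0, 16.1, 49.6]), (356, [100.0, 26.6, 129.0]), (360, [100.0, 29.7, 128.6])]
boss 50 [(293, [118.4, -16.2, 50.1]), (296, [117.7, -14.3, 46.3]), (331, [115.8, 4.6, 35.0]), (366, [117.8, 24.2, 47.0]), (369, [118.6, 26.4, 51.8])]
boss 58 [(293, [114.5, -16.4, 51.3]), (296, [113.6, -14.3, 44.9]), (331, [111.9, 4.7, 34.1]), (366, [113.6, 24.2, 45.5]), (369, [114.7, 26.7, 53.0])]
spig [[87.9, -0.7, -47.3], [86.0, -0.7, -48.0], [83.6, -0.7, -48.2], [78.0, -0.7, -52.8], [74.9, -0.7, -52.7]] rod edges [[60.9, -8.9, -46.1], [61.3, -7.7, -48.6], [61.9, -0.8, -52.6], [61.5, 6.8, -49.7], [33.8, 20.0, 127.6]]
```

View pics/c6.png

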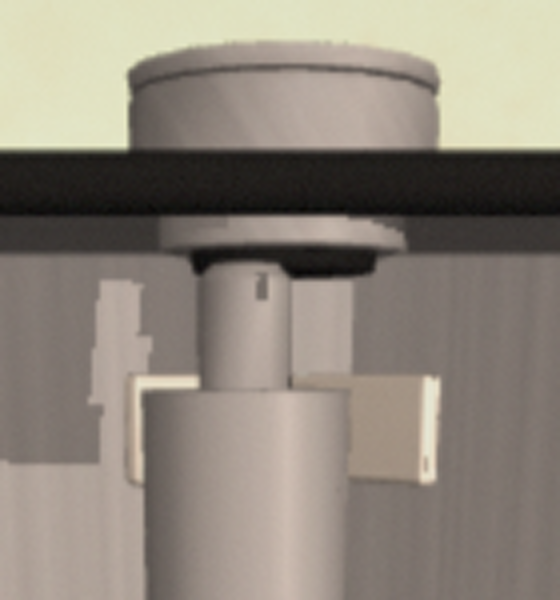

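Emit:
carry_out(
  delta_pos=[
    [0.0025,0.0135,0],
    [0.0025,0.0135,0],
    [0.0025,0.0135,0.04],
    [0.0025,0.0135,0.08],
    [0.0025,0.0135,0.11],
    [0.0025,0.0135,0.14],
    [0.0025,0.0135,0.16],
    [0.0025,0.0135,0.16],
  ],
  turn=[
    [0,0,0],
    [0,0,0],
    [0,0,0],
    [0,0,0],
    [0,0,0],
    [0,0,0],
    [0,0,0],
    [0,0,0],
  ],
  claw=[1,1,1,1,1,1,1,1],
)

```text
clock: 9.6
position: [0.5048, -0.2293, 0.0742]
ee_rot: [-0.001, 0.692, 0.722, -0.0]
contact_force: [-0.6, -0.7, -4.1]
width: 0.0304
gripper_force: 60.1
```

Run:
```python
from h import *
s,Rm=st()
im=manip.get_image('wrist'); save(im,'w6'); W=world(im); B=((W-s['position'])@Rm)*1000; np.save('w6B.npy',B)
c=cv2.imread('pics/w6.png')[20:170,250:400]; cv2.imwrite('pics/c7.png',cv2.resize(c,None,fx=4,fy=4,interpolation=cv2.INTER_CUBIC))
z=W[...,2]; m=(z>.098)&(z<.118)
y=B[...,1][m&(abs(B[...,0]-60)<6)]; print('rim mid',np.median(y[y<-40]),np.median(y[y>40]))
k=(abs(B[...,0]-71)<6)&(z>.078)&(z<.0925)&(abs(B[...,1])<35)&(abs(B[...,1])>12); print('cradle y',np.percentile(B[...,1][k],[1,99]) if k.any() else None, np.percentile(z[k],99) if k.any() else None)
k=(abs(B[...,0]-60)<5)&(abs(B[...,1])<12)&(B[...,2]<-35); print('rod y',np.percentile(B[...,1][k],[1,99]),'top',B[...,2][k].min())
```

```text
t 9.6 p [ 0.5048 -0.2293  0.0742] yhead 2.5 zaxis [-0.002  0.001 -1.   ] F [-0.56 -0.73 -4.14] w 0.0304 g 60.1
rim mid -76.50276607773529 75.5025267422008
cradle y [-23.51196856  22.5657676 ] 0.09053719503773511
rod y [-9.01356265  8.12937439] top -54.16759830443792
```

View pics/c7.png

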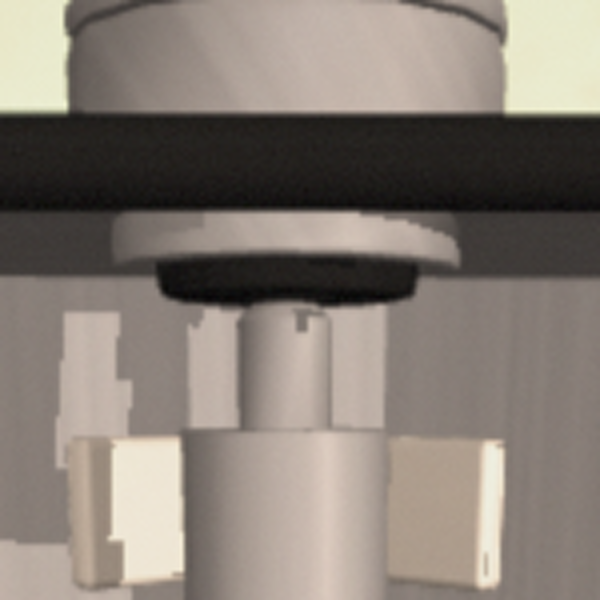

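The crop shows the rod centred between the cradle edges at (72–500,510), with the spigot centred under the ring at (287,280). Next I'll check the gap from spigot to ring.

Run:
```python
import numpy as np
B=np.load('w6B.npy')
for u in (300,322,342): print(u,[(v,np.round(B[v,u,[0,2]],1).tolist()) for v in range(85,100,1)])
print('cradle',[(v,np.round(B[v,371,[0,2]],1).tolist()) for v in range(126,170,3)])
```

```text
300 [(85, [94.4, -17.9]), (86, [94.1, -16.9]), (87, [93.7, -17.3]), (88, [93.3, -18.0]), (89, [93.0, -16.9]), (90, [92.6, -17.3]), (91, [92.2, -17.4]), (92, [91.9, -17.0]), (93, [91.5, -16.9]), (94, [91.6, -9.9]), (95, [91.6, -4.2]), (96, [92.2, 13.2]), (97, [91.8, 13.2]), (98, [91.3, 13.2]), (99, [90.8, 12.4])]
322 [(85, [94.1, -20.6]), (86, [93.7, -21.4]), (87, [93.4, -21.3]), (88, [93.1, -20.4]), (89, [92.7, -20.1]), (90, [92.3, -21.3]), (91, [92.0, -20.0]), (92, [91.6, -20.8]), (93, [91.6, -15.9]), (94, [92.2, -0.4]), (95, [89.0, -44.8]), (96, [88.5, -46.7]), (97, [88.2, -46.3]), (98, [87.9, -47.2]), (99, [87.5, -48.0])]
342 [(85, [94.4, -18.1]), (86, [93.9, -19.3]), (87, [93.6, -18.6]), (88, [93.3, -17.7]), (89, [92.8, -18.7]), (90, [92.5, -18.1]), (91, [92.2, -16.6]), (92, [91.8, -17.0]), (93, [91.6, -14.9]), (94, [91.6, -9.4]), (95, [91.6, -3.5]), (96, [92.2, 12.5]), (97, [91.7, 13.2]), (98, [91.4, 14.3]), (99, [90.9, 14.5])]
cradle [(126, [77.7, 64.8]), (129, [77.5, -12.9]), (132, [76.3, -14.1]), (135, [75.1, -14.1]), (138, [73.9, -15.5]), (141, [72.6, -14.7]), (144, [71.4, -15.6]), (147, [70.2, -15.6]), (150, [68.9, -15.5]), (153, [67.7, -15.7]), (156, [66.5, -16.4]), (159, [65.2, -15.8]), (162, [63.9, -15.4]), (165, [62.5, -14.2]), (168, [51.5, 64.4])]
```

Emit:
carry_out(
  delta_pos=[
    [-0.003,0,0],
    [-0.003,0,0.02],
    [-0.003,0,0.045],
    [-0.003,0,0.065],
    [-0.003,0,0.075],
    [-0.003,0,0.075],
  ],
  turn=[
    [0,0,0],
    [0,0,0],
    [0,0,0],
    [0,0,0],
    [0,0,0],
    [0,0,0],
  ],
  claw=[1,1,1,1,1,1],
)

```text
clock: 10.25
position: [0.5049, -0.2306, 0.0444]
ee_rot: [-0.001, 0.692, 0.722, -0.0]
contact_force: [-0.4, -0.9, -3.6]
width: 0.0308
gripper_force: 60.2
```

Emit:
carry_out(
  delta_pos=[
    [0,0,0.002],
    [0,0,0.004],
    [0,0,0.006],
    [0,0,0.008],
    [0,0,0.008],
  ],
  turn=[
    [0,0,0],
    [0,0,0],
    [0,0,0],
    [0,0,0],
    [0,0,0],
  ],
  claw=[1,1,1,1,1],
)

```text
clock: 10.75
position: [0.5056, -0.231, 0.0423]
ee_rot: [0.0, 0.692, 0.722, 0.0]
contact_force: [0.1, 0.6, -4.2]
width: 0.0309
gripper_force: 60.2
```

Emit:
carry_out(
  delta_pos=[
    [0,0,0.0015],
    [0,0,0.003],
    [0,0,0.0045],
    [0,0,0.0045],
  ],
  turn=[
    [0,0,0],
    [0,0,0],
    [0,0,0],
    [0,0,0],
  ],
  claw=[1,1,1,1],
)

```text
clock: 11.15
position: [0.5055, -0.231, 0.0404]
ee_rot: [-0.0, 0.692, 0.722, 0.0]
contact_force: [-0.5, -0.5, -3.7]
width: 0.0304
gripper_force: 60.2
```

Emit:
carry_out(
  delta_pos=[
    [0,0,0.001],
    [0,0,0.002],
    [0,0,0.003],
    [0,0,0.003],
  ],
  turn=[
    [0,0,0],
    [0,0,0],
    [0,0,0],
    [0,0,0],
  ],
  claw=[1,1,1,1],
)

```text
clock: 11.55
position: [0.5054, -0.231, 0.0392]
ee_rot: [-0.0, 0.691, 0.722, -0.0]
contact_force: [-0.5, -0.1, -2.2]
width: 0.0306
gripper_force: 60.3
```

Emit:
carry_out(
  delta_pos=[
    [0,0,0.001],
    [0,0,0.001],
    [0,0,0.001],
  ],
  turn=[
    [0,0,0],
    [0,0,0],
    [0,0,0],
  ],
  claw=[1,1,1],
)

```text
clock: 11.85
position: [0.5053, -0.231, 0.0389]
ee_rot: [-0.0, 0.692, 0.722, -0.0]
contact_force: [-1.7, 0.1, -1.1]
width: 0.031
gripper_force: 60.5
```

Emit:
carry_out(
  delta_pos=[
    [0,0,0.001],
    [0,0,0.001],
    [0,0,0.001],
  ],
  turn=[
    [0,0,0],
    [0,0,0],
    [0,0,0],
  ],
  claw=[1,1,1],
)

```text
clock: 12.15
position: [0.505, -0.231, 0.0386]
ee_rot: [-0.0, 0.691, 0.722, -0.0]
contact_force: [-4.3, -0.4, 1.6]
width: 0.0305
gripper_force: 60.8
```

Emit:
carry_out(
  delta_pos=[
    [0,-0.001,0],
    [0,-0.002,0],
    [0,-0.002,0],
    [0,-0.002,0],
  ],
  turn=[
    [0,0,0],
    [0,0,0],
    [0,0,0],
    [0,0,0],
  ],
  claw=[1,1,1,1],
)

```text
clock: 12.55
position: [0.5049, -0.2311, 0.0385]
ee_rot: [0.0, 0.692, 0.722, 0.0]
contact_force: [-2.1, 0.3, -0.1]
width: 0.0307
gripper_force: 60.7
```

Run:
```python
from h import *
for i in range(4): s,_=st(); manip.get_image('top')
print(np.round(s['moment'],2))
```

```text
t 12.55 p [ 0.5049 -0.2311  0.0385] yhead 2.5 zaxis [ 0.  0. -1.] F [-2.09  0.34 -0.05] w 0.0307 g 60.7
t 12.6 p [ 0.5049 -0.231   0.0385] yhead 2.5 zaxis [ 0.  0. -1.] F [-2.88  0.03  0.24] w 0.0307 g 60.7
t 12.65 p [ 0.5049 -0.231   0.0385] yhead 2.5 zaxis [ 0.  0. -1.] F [-2.39 -0.02  0.74] w 0.0309 g 60.7
t 12.7 p [ 0.5049 -0.231   0.0385] yhead 2.5 zaxis [ 0.  0. -1.] F [-2.14 -0.05  0.21] w 0.0311 g 60.7
[-0.12  0.45 -0.07]
```

Emit:
carry_out(
  delta_pos=[
    [0,-0.001,0],
    [0,-0.002,0],
    [0,-0.002,0],
    [0,-0.002,0],
  ],
  turn=[
    [0,0,0],
    [0,0,0],
    [0,0,0],
    [0,0,0],
  ],
  claw=[1,1,1,1],
)

```text
clock: 13.15
position: [0.5046, -0.2312, 0.0385]
ee_rot: [0.0, 0.692, 0.722, 0.0]
contact_force: [-0.3, -1.0, -1.4]
width: 0.0307
gripper_force: 60.4
```

Emit:
carry_out(
  delta_pos=[
    [0,0,0.001],
    [0,0,0.001],
    [0,0,0.001],
  ],
  turn=[
    [0,0,0],
    [0,0,0],
    [0,0,0],
  ],
  claw=[1,1,1],
)

```text
clock: 13.45
position: [0.5046, -0.2312, 0.0383]
ee_rot: [0.0, 0.692, 0.722, 0.0]
contact_force: [0.4, 0.8, 0.2]
width: 0.0309
gripper_force: 60.6
```

Seated, with the cradles carrying the bar's weight and the lateral force near zero. Now the slow slide.

Emit:
carry_out(
  delta_pos=[
    [0.002,0,0],
    [0.004,0,0],
    [0.006,0,0],
    [0.008,0,0],
    [0.01,0,0],
    [0.012,0,0],
    [0.014,0,0],
    [0.016,0,0],
    [0.018,0,0],
    [0.02,0,0],
    [0.022,0,0],
    [0.022,0,0],
  ],
  turn=[
    [0,0,0],
    [0,0,0],
    [0,0,0],
    [0,0,0],
    [0,0,0],
    [0,0,0],
    [0,0,0],
    [0,0,0],
    [0,0,0],
    [0,0,0],
    [0,0,0],
    [0,0,0],
  ],
  claw=[1,1,1,1,1,1,1,1,1,1,1,1],
)

```text
clock: 14.65
position: [0.504, -0.2223, 0.0383]
ee_rot: [0.0, 0.692, 0.722, 0.0]
contact_force: [2.7, -0.2, 2.4]
width: 0.0312
gripper_force: 60.9
```

Emit:
carry_out(
  delta_pos=[
    [0.001,0.001,-0.0005],
    [0.0025,0.001,-0.0005],
    [0.004,0.001,-0.0005],
    [0.005,0.001,-0.0005],
    [0.005,0.001,-0.0005],
  ],
  turn=[
    [0,0,0],
    [0,0,0],
    [0,0,0],
    [0,0,0],
    [0,0,0],
  ],
  claw=[1,1,1,1,1],
)

```text
clock: 15.15
position: [0.5039, -0.2202, 0.0383]
ee_rot: [-0.0, 0.691, 0.722, 0.0]
contact_force: [1.7, -1.4, 1.7]
width: 0.0306
gripper_force: 60.9
```

Emit:
carry_out(
  delta_pos=[
    [0.0012,0.0005,0],
    [0.0025,0.0005,0],
    [0.0038,0.0005,0],
    [0.0038,0.0005,0],
  ],
  turn=[
    [0,0,0],
    [0,0,0],
    [0,0,0],
    [0,0,0],
  ],
  claw=[1,1,1,1],
)

```text
clock: 15.55
position: [0.5039, -0.2186, 0.0382]
ee_rot: [-0.0, 0.692, 0.722, -0.0]
contact_force: [1.6, -0.6, 2.2]
width: 0.0309
gripper_force: 60.9
```

Emit:
carry_out(
  delta_pos=[
    [0.001,0.0005,-0.0005],
    [0.002,0.0005,-0.0005],
    [0.0025,0.0005,-0.0005],
    [0.0025,0.0005,-0.0005],
  ],
  turn=[
    [0,0,0],
    [0,0,0],
    [0,0,0],
    [0,0,0],
  ],
  claw=[1,1,1,1],
)

```text
clock: 15.95
position: [0.5039, -0.2175, 0.0383]
ee_rot: [-0.0, 0.691, 0.722, -0.0]
contact_force: [0.7, 0.6, 0.9]
width: 0.0306
gripper_force: 60.8
```

Emit:
carry_out(
  delta_pos=[
    [0.001,0.0005,0],
    [0.002,0.0005,0],
    [0.0025,0.0005,0],
    [0.0025,0.0005,0],
  ],
  turn=[
    [0,0,0],
    [0,0,0],
    [0,0,0],
    [0,0,0],
  ],
  claw=[1,1,1,1],
)

```text
clock: 16.35
position: [0.504, -0.2166, 0.0383]
ee_rot: [-0.0, 0.691, 0.722, -0.0]
contact_force: [-1.2, -0.2, 0.2]
width: 0.0305
gripper_force: 60.7
```

Emit:
carry_out(
  delta_pos=[
    [0.001,0,0],
    [0.002,0,0],
    [0.0025,0,0],
    [0.0025,0,0],
  ],
  turn=[
    [0,0,0],
    [0,0,0],
    [0,0,0],
    [0,0,0],
  ],
  claw=[1,1,1,1],
)

```text
clock: 16.75
position: [0.504, -0.216, 0.0384]
ee_rot: [-0.0, 0.691, 0.723, -0.0]
contact_force: [-1.7, -1.8, -0.5]
width: 0.0308
gripper_force: 60.6
```

Emit:
carry_out(
  delta_pos=[
    [0.001,0,0],
    [0.002,0,0],
    [0.0025,0,0],
    [0.0025,0,0],
  ],
  turn=[
    [0,0,0],
    [0,0,0],
    [0,0,0],
    [0,0,0],
  ],
  claw=[1,1,1,1],
)

```text
clock: 17.15
position: [0.5041, -0.2151, 0.0384]
ee_rot: [0.0, 0.691, 0.723, -0.0]
contact_force: [-2.1, -4.5, 0.3]
width: 0.0307
gripper_force: 60.5
```

Emit:
carry_out(
  delta_pos=[
    [0.001,-0.0005,0],
    [0.002,-0.001,0],
    [0.003,-0.001,0],
    [0.004,-0.001,0],
    [0.004,-0.001,0],
  ],
  turn=[
    [0,0,0],
    [0,0,0],
    [0,0,0],
    [0,0,0],
    [0,0,0],
  ],
  claw=[1,1,1,1,1],
)

```text
clock: 17.65
position: [0.5042, -0.2142, 0.0385]
ee_rot: [0.001, 0.691, 0.723, -0.0]
contact_force: [-1.4, -6.2, -2.2]
width: 0.0308
gripper_force: 60.4
```

Run:
```python
from h import *
F=[]
for i in range(4): s,_=st(); F.append(s['contact_force']); manip.get_image('wrist')
print(np.mean(F,0))
```

```text
t 17.65 p [ 0.5042 -0.2142  0.0385] yhead 2.54 zaxis [ 0.001 -0.002 -1.   ] F [-1.45 -6.17 -2.17] w 0.0308 g 60.4
t 17.7 p [ 0.5042 -0.2142  0.0385] yhead 2.54 zaxis [ 0.001 -0.002 -1.   ] F [-1.92 -6.16 -2.07] w 0.0308 g 60.4
t 17.75 p [ 0.5042 -0.2142  0.0385] yhead 2.54 zaxis [ 0.001 -0.002 -1.   ] F [-1.33 -5.94 -1.57] w 0.0307 g 60.4
t 17.8 p [ 0.5042 -0.2142  0.0385] yhead 2.54 zaxis [ 0.001 -0.002 -1.   ] F [-2.16 -6.08 -1.27] w 0.031 g 60.4
[-1.71282835 -6.0894887  -1.76930445]
```

Emit:
carry_out(
  delta_pos=[
    [0.001,-0.0005,0.0005],
    [0.002,-0.001,0.0005],
    [0.003,-0.001,0.0005],
    [0.004,-0.001,0.0005],
    [0.004,-0.001,0.0005],
  ],
  turn=[
    [0,0,0],
    [0,0,0],
    [0,0,0],
    [0,0,0],
    [0,0,0],
  ],
  claw=[1,1,1,1,1],
)

```text
clock: 18.35
position: [0.5043, -0.2136, 0.0385]
ee_rot: [0.002, 0.691, 0.723, -0.001]
contact_force: [-0.5, -8.2, -1.5]
width: 0.0307
gripper_force: 60.4
```

Emit:
carry_out(
  delta_pos=[
    [0.001,-0.0005,0],
    [0.002,-0.001,0],
    [0.002,-0.001,0],
    [0.002,-0.001,0],
  ],
  turn=[
    [0,0,0],
    [0,0,0],
    [0,0,0],
    [0,0,0],
  ],
  claw=[1,1,1,1],
)

```text
clock: 18.75
position: [0.5043, -0.2132, 0.0386]
ee_rot: [0.002, 0.691, 0.723, -0.001]
contact_force: [-0.4, -8.4, -3.2]
width: 0.0305
gripper_force: 60.3
```

Emit:
carry_out(
  delta_pos=[
    [0.001,0,0.001],
    [0.002,0,0.0015],
    [0.003,0,0.0015],
    [0.003,0,0.0015],
    [0.003,0,0.0015],
  ],
  turn=[
    [0,0,0],
    [0,0,0],
    [0,0,0],
    [0,0,0],
    [0,0,0],
  ],
  claw=[1,1,1,1,1],
)

```text
clock: 19.25
position: [0.5043, -0.2127, 0.0385]
ee_rot: [0.003, 0.691, 0.723, -0.001]
contact_force: [-2.3, -9.8, -0.8]
width: 0.0306
gripper_force: 60.7
```

Run:
```python
from h import *
F=[]
for i in range(5): s=manip.get_state(); F.append(s['contact_force']); im=manip.get_image('wrist')
st(); print(np.mean(F,0))
B=((world(im)-s['position'])@st()[1])*1000
print('rod/sleeve along axis',[(v,np.round(B[v,320],1).tolist()) for v in range(96,280,16)])
c=cv2.cvtColor(im['image'],cv2.COLOR_RGB2BGR)[20:270,220:420]; cv2.imwrite('pics/c8.png',cv2.resize(c,None,fx=2.4,fy=2.4,interpolation=cv2.INTER_CUBIC))
```

```text
t 19.5 p [ 0.5043 -0.2127  0.0385] yhead 2.57 zaxis [ 0.003 -0.005 -1.   ] F [ -1.77 -10.53  -1.07] w 0.0308 g 60.7
[-2.16975677 -9.8788952  -0.22126652]
t 19.5 p [ 0.5043 -0.2127  0.0385] yhead 2.57 zaxis [ 0.003 -0.005 -1.   ] F [ -1.77 -10.53  -1.07] w 0.0308 g 60.7
rod/sleeve along axis [(96, [87.1, -0.6, -69.9]), (112, [83.1, -0.6, -69.2]), (128, [78.7, -0.7, -61.2]), (144, [73.6, -0.8, -51.8]), (160, [68.5, -0.8, -52.0]), (176, [63.3, -0.8, -52.8]), (192, [57.9, -0.8, -52.6]), (208, [52.2, -0.8, -52.3]), (224, [46.8, -0.8, -53.3]), (240, [40.9, -0.8, -53.2]), (256, [37.1, -0.8, -59.0]), (272, [31.6, -0.8, -60.0])]
```

View pics/c8.png

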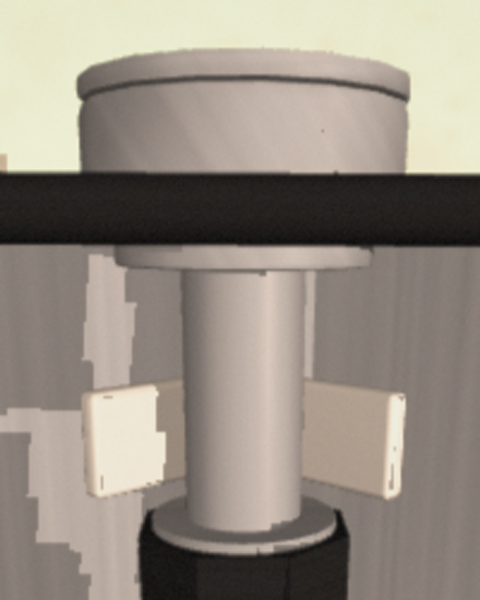

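Emit:
carry_out(
  delta_pos=[
    [0.001,-0.0008,0],
    [0.002,-0.0008,0],
    [0.002,-0.0008,0],
    [0.002,-0.0008,0],
    [0.002,-0.0008,0],
    [0.002,-0.0008,0],
  ],
  turn=[
    [0,0,0],
    [0,0,0],
    [0,0,0],
    [0,0,0],
    [0,0,0],
    [0,0,0],
  ],
  claw=[1,1,1,1,1,1],
)

```text
clock: 20.1
position: [0.5043, -0.2124, 0.0385]
ee_rot: [0.003, 0.691, 0.723, -0.001]
contact_force: [-2.1, -11.2, -1.4]
width: 0.0308
gripper_force: 60.5
```

Run:
```python
from h import *
F=[]
for i in range(8): s=manip.get_state(); F.append(s['contact_force']); manip.get_image('wrist')
st(); m=np.mean(F,0); print(m)
if -12.5<m[1]<-9.5: print(manip.sign_off())
```

```text
t 20.5 p [ 0.5044 -0.2124  0.0385] yhead 2.58 zaxis [ 0.004 -0.006 -1.   ] F [ -0.97 -10.73  -1.6 ] w 0.0309 g 60.5
[ -1.26446315 -10.9735483   -1.05669088]
the job is handed in; nothing more can be done
None
```

The bar is back in the cradles with its spigot through the ring, still gripped and pushing at about 11 N at the wrist (roughly 10 N on the ring, pressed in about 4 mm of its 8 mm), handed in at 20.5 s with the portafilter, tamper, pitcher and screwdriver not touched.

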